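# Zero the tally counter on the sherd-marking table

### The arm

A 6-joint arm with a two-finger parallel gripper is mounted at the origin on the work surface. World frame = base frame: x ahead of the robot, y to its left, z up, the work surface at z = 0. Lengths are in mm, angles in rad, forces in N, time in s.
With the tool pointing down it reaches from about 350 to 975 mm from the base axis. Payload 7.1 kg.
Tool frame: the origin (TCP) lies at the very end of the fingers, on their centre line; the grasp point (between the pads) lies 19 mm behind it (ctrl.grip_point_offset is the distance from the TCP to the grasp point, in mm); z points along the fingers, y is the direction in which the jaws open and shut (so a half turn about z gives the same grasp; the last joint's range is limited). The gripper opens to 88 mm and grips with 3 to 60 N. Pads are 20 mm wide; open, the fingers measure 115 mm over their backs; the gripper's body (75 mm by 178 mm) begins 61 mm behind the grasp point.
Start: joints at [1.093, 0.423, 1.63, -0, 1.089, -0.019], TCP at [276.763, 560.363, 222.675] pointing down, gripper open.
Joint ranges: [-3, 3], [-0.9, 2.11], [0.09, 2.58], [-1.31, 4.45], [0.11, 2.69], [-2.54, 2.54]. Speed limits (rad/s): [2.39, 2.39, 3.01, 3.14, 3.14, 3.14].

### API

Orientations are given as a rotation vector (axis times angle).
In Python, from workcell import ctrl gives the robot as it stands.
- The arm moves only by the tool move_arm, never from a script. Its argument "increments" is one flat list of numbers, 5 for each row, row after row: the closure in counts, from 0 (fully open) to 255 (shut), then the shift along the tool's x, y, z in mm, then the turn about the tool's z in degrees. In form: [grip, dx, dy, dz, yaw, grip, dx, dy, dz, yaw, ...]. A call has 1 to 12 rows; each row is the pose to reach, as a shift and turn from the pose measured when the call began, along the tool's axes at that moment; what a row does not reach only later rows make up. A row lasts 1/8 s, in which the tool goes at most 62.5 mm and 10.7 degrees, less where a joint would pass 70% of its speed; a pose out of reach is approached as far as the arm can. A call with a gripper value outside its range is refused whole. The fingers move at their own pace and stop on an object; the grip force is fixed at half the most. Time passes only in rows, so rows that repeat a pose let the fingers close. It gives the time, the measured TCP pose, the force and the opening at its end, in the units of the state.
- ctrl.get_obs(): the state, without advancing time (a new reading comes with each control period).
- ctrl.get_image(name): name is "scene" or "top" or "wrist"; returns a dict with "frame" (420x560x3 uint8, red, green, blue), "vertical_fov" (degrees; the focal length in pixels is half the picture's height over the tangent of half this angle, whatever the lens; pixels are square), "cx", "cy" (the principal point, pixels), "pose" (4x4, takes a point from camera to world coordinates); the wrist camera has in their place "mount" (4x4, takes a point from camera to tool coordinates, whose origin is the TCP and whose axes are the flange's). Camera axes: x right, y down, z forward; pixel columns grow to the right and rows downward; lengths in mm; the calibration is good to about 2 mm. A picture is of the moment at which its call begins: read the wrist's pose just before it. There is no depth.
- ctrl.close_job(): hands the job in, once; it reports no verdict.
The state is a dict: "t": time; "qpos": joint angles; "qvel": joint speeds; "joint_torque": joint torques, N m; "ee_pos": TCP position; "orientation": TCP orientation; "ft_force": force on the tool from outside, world axes, zero at the start; "moment": the same for the moment, N m; "width": finger opening in mm.
Only numpy, scipy, OpenCV 4.12 (cv2) and the standard library are available. Lean on these libraries where they do the work, as an engineer would, in place of code of your own. Each camera call takes 0.05 s, during which the arm holds its last target.

### The job

A new batch of sherds is about to be marked, so set the tally counter back to its start: with a fingertip, flick the edge of its star wheel round counter-clockwise (seen from above), click by click, until the arm that carries the raised round stud rests at the pointer, and do not let it run past. Be gentle: nothing is to be gripped hard or lifted, the counter must not be shoved about, and the sherds, brush and pen stay where they are.

Things in the scene. Friction and masses are not known exactly. Their poses are not given: they have to be found in the camera images.
- counter: Desk tally counter, loose, cast metal, about 1.7 kg (a hard sideways push slides it). Origin: its underside, on the wheel's axis. Grey base plate 22 mm high, x -50 to +86 mm, y -56 to +56 mm in its own frame; at its +x end a grey block (x 63 to 85 mm, y -35 to 35 mm, 56 mm high) carries the pointer. The black star wheel lies flat above the base.
- axis (a point): Centre of the star wheel's top face, 42 mm above the table. Wheel: 16 mm thick (26 to 42 mm above the table), turns about the vertical; disc of radius 40 mm with eight arms 45 degrees apart, each 10 mm wide with a round end, out to radius 57 mm. At rest on a click, arms point along the counter's +-x, +-y and diagonals. Open to a finger all round except at the block.
- wheel (a joint): Angle of the wheel (rad): 0 with the studded arm at the pointer (+x of the counter), growing counter-clockwise from above; a click is 0.785. Starts 2 to 4 clicks short (-1.57, -2.36 or -3.14). A sprung ball holds each click: an arm's end takes 1 to 3 N; past half-way it moves on to the next click by itself if its way is free, before that it goes back. Damped: does not run on.
- stud (a point): Top centre of the steel stud, an upright round pin 12 mm across and 10 mm high on top of one arm, 46 mm from the wheel's axis, its top 52 mm above the table.
- pointer (a point): Tip of the fixed steel arrow on the block, 54 mm from the wheel's axis along the counter's +x, 58 mm above the table.
- sherd_a: Potsherd, about 60 x 55 mm, 12 mm thick, loose, lying flat beside the counter (on its +y side); origin at the centre of its underside. Leave alone.
- sherd_b: Paler potsherd, about 55 x 45 mm, 14 mm thick, loose, lying flat on the counter's -y side; origin at the centre of its underside. Leave alone.
- brush: Green nail brush with a loop handle, 95 x 46 mm, 42 mm high, loose, lying farther out on the counter's +y side; origin at the centre of its underside. Leave alone.
- pen: Marker pen, 125 mm long, 13 mm thick, loose, lying farther out on the counter's -y side; origin at its middle, on the underside. Leave alone.
Mind the look-alikes: they are no part of the job. Of the things shaped like the counter, the metal one is meant.

How it is judged:
By the outcome, as a careful person would: the job done as asked, in the order asked, and still so for the second after the job is handed in, with the robot touching nothing.
It also fails if it takes over 51 s, if anything falls off the work surface, if the arm or the gripper's body presses on something with over 40 N, if the wrist force passes 120 N, or if a joint passes its speed limit or range.

## Working session

There is one attempt and no reset: what is moved stays moved. The work goes in short steps, Python scripts to look and compute and a tool call to move; the robot and the scene stay as the last step left them, time stands still between calls to the robot, and variables do not carry over. Pictures are saved under pics/ and viewed, and the job is handed in when it is done.

Besides the shell and the picture viewer there is one more tool, called as name(argument=value, ...) on one line, values as JSON. move_arm: Moves the arm, as the interface text tells. Its arguments: {"type":"object","properties":{"increments":{"type":"array","items":{"type":"number"}}},"required":["increments"]}

```bash
mkdir -p pics; ls; python3 - <<'E'
from workcell import ctrl
import cv2
o=ctrl.get_obs();print(o)
for n in("scene","top","wrist"):
    im=ctrl.get_image(n);cv2.imwrite(f"pics/{n}0.png",im["frame"][:,:,::-1]);print(n,{k:v for k,v in im.items() if k!="frame"})
E
```

```text
pics
{'t': 0.0, 'qpos': array([ 1.09297366e+00,  4.23827060e-01,  1.63069269e+00, -1.23376737e-05,
        1.08857051e+00, -1.89734606e-02]), 'qvel': array([-0.00035605,  0.00036588,  0.00018875,  0.00187705,  0.00121662,
        0.0005097 ]), 'joint_torque': array([ 5.33165112e-04, -5.44638562e+01, -2.73660904e+01,  6.43395167e-02,
        2.27832247e-02, -2.00438521e-04]), 'ee_pos': array([276.53462107, 559.87968664, 221.90923307]), 'orientation': array([-7.14362053e-01, -3.05892781e+00,  2.28418806e-03]), 'ft_force': array([-0.7601979 , -0.35777961,  0.08854559]), 'moment': array([ 0.06457448, -0.03052353,  0.04618653]), 'width': 87.78049647478264}
scene {'vertical_fov': 56.183687242019865, 'cx': 286.19110073937213, 'cy': 202.11592133625427, 'pose': array([[ 2.48341580e-01,  5.94837145e-01, -7.64522878e-01,
         1.23530992e+03],
       [ 9.68515032e-01, -1.38243888e-01,  2.07044103e-01,
        -1.20269587e+02],
       [ 1.74669083e-02, -7.91869559e-01, -6.10440422e-01,
         6.22659863e+02],
       [ 0.00000000e+00,  0.00000000e+00,  0.00000000e+00,
         1.00000000e+00
[... 191 characters left out ...]
      [-9.99745819e-01, -2.18039611e-02, -5.73459143e-03,
         5.80822799e+01],
       [ 8.17670198e-03, -1.13619749e-01, -9.93490661e-01,
         9.08557988e+02],
       [ 0.00000000e+00,  0.00000000e+00,  0.00000000e+00,
         1.00000000e+00]])}
wrist {'vertical_fov': 63.223416219497416, 'cx': 283.2633619504687, 'cy': 210.67142179663227, 'mount': array([[-4.84863433e-04, -9.65225710e-01, -2.61417471e-01,
         7.22345073e+01],
       [ 9.99999868e-01, -4.22905593e-04, -2.93262792e-04,
        -4.65119572e-01],
       [ 1.72509876e-04, -2.61417578e-01,  9.65225787e-01,
        -1.62372152e+02],
       [ 0.00000000e+00,  0.00000000e+00,  0.00000000e+00,
         1.00000000e+00]])}
```

View pics/top0.png

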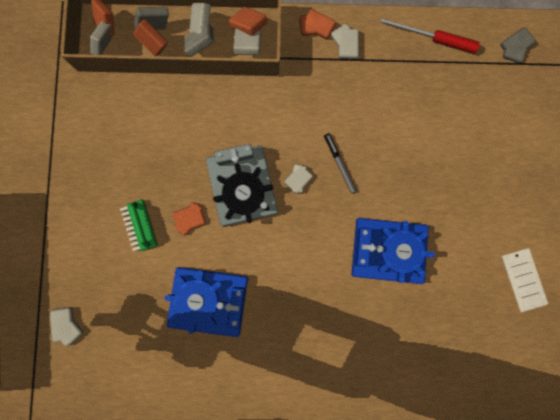

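View pics/scene0.png

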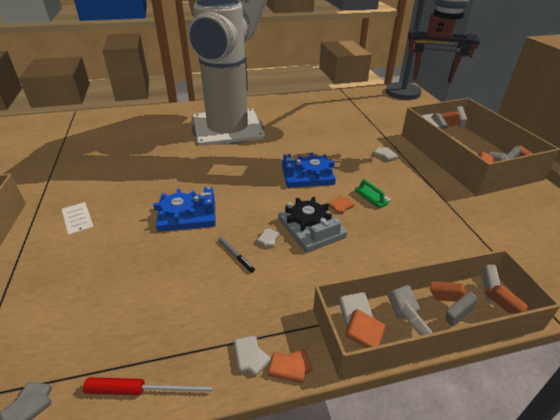

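View pics/wrist0.png

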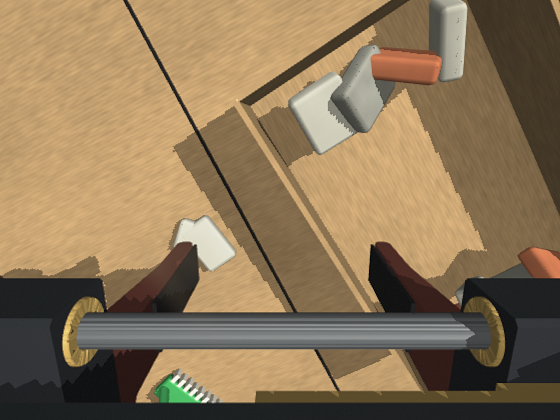

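```bash
cat >h.py <<'E'
import numpy as np,cv2
def ray(im,u,v,z,pose=None):
    P=im["pose"] if pose is None else pose
    f=im["frame"].shape[0]/2/np.tan(np.radians(im["vertical_fov"])/2)
    d=P[:3,:3]@np.array([(u-im["cx"])/f,(v-im["cy"])/f,1]);o=P[:3,3]
    return o+d*(z-o[2])/d[2]
def proj(im,p,pose=None):
    P=im["pose"] if pose is None else pose
    f=im["frame"].shape[0]/2/np.tan(np.radians(im["vertical_fov"])/2)
    q=P[:3,:3].T@(np.array(p)-P[:3,3]);return q[0]/q[2]*f+im["cx"],q[1]/q[2]*f+im["cy"]
E
python3 - <<'E'
from workcell import ctrl
from h import *
im=ctrl.get_image("top");F=im["frame"][:,:,::-1]
c=F[130:240,110:370];cv2.imwrite("pics/top1.png",cv2.resize(c,None,fx=3,fy=3,interpolation=cv2.INTER_CUBIC))
s=ctrl.get_image("scene");c=s["frame"][150:270,210:410,::-1];cv2.imwrite("pics/sc1.png",cv2.resize(c,None,fx=4,fy=4,interpolation=cv2.INTER_CUBIC))
for u,v,z in[(242,192,42),(235,155,56),(264,206,52)]:print(ray(im,u,v,z))
E
```

```text
[550.79730881 120.33277105  42.        ]
[617.25107604 134.23187449  56.        ]
[524.51282351  78.70599248  52.        ]
```

View pics/top1.png

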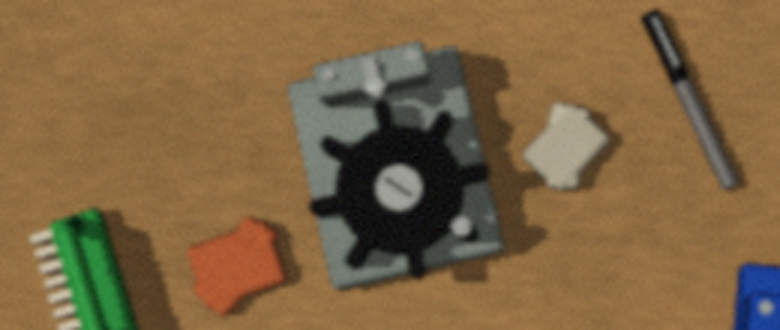

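View pics/sc1.png

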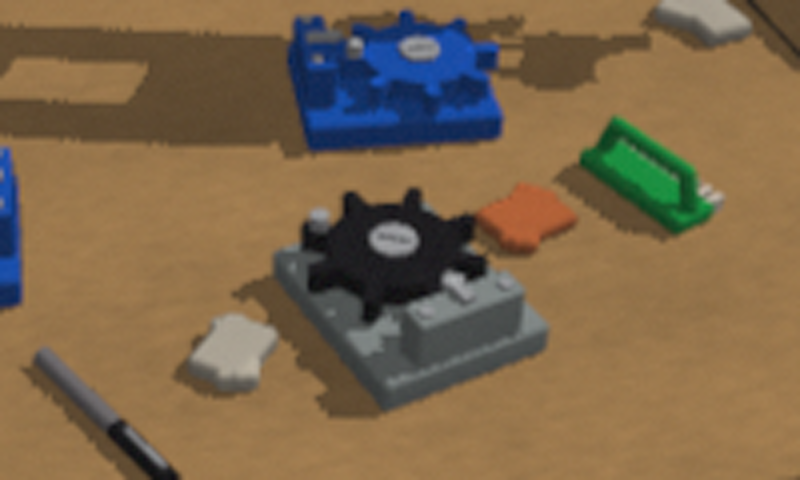

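The pictures show the grey metal counter with its axis at about (242.7,192.3) in the top view. The pointer is at about (235,161) and the stud at about (264,205), so the wheel is 3 clicks short. Next I measure these precisely.

```bash
cat > meas.py <<'E'
from h import *
def meas(im,z=42,pose=None,box=None):
    F=im["frame"].astype(int);m=(F.max(2)<48).astype(np.uint8)
    M=np.zeros_like(m);x0,y0,x1,y1=box;M[y0:y1,x0:x1]=m[y0:y1,x0:x1]
    n,l,s,c=cv2.connectedComponentsWithStats(M);k=1+np.argmax(s[1:,4])
    m=(l==k).astype(np.uint8);cs,_=cv2.findContours(m,cv2.RETR_EXTERNAL,cv2.CHAIN_APPROX_NONE)
    P=np.array([ray(im,u,v,z,pose)[:2] for u,v in cs[0][:,0]])
    (c,r)=cv2.minEnclosingCircle(P.astype(np.float32))
    return np.array(c),r,P,m
E
python3 - <<'E'
from workcell import ctrl
from meas import *
for n,b in(("top",(200,140,285,235)),("scene",(270,185,350,240))):
    im=ctrl.get_image(n);c,r,P,m=meas(im,34 if n=="top" else 42,box=b);print(n,c,r,m.sum())
    F=im["frame"].astype(int);x0,y0,x1,y1=b
    w=np.zeros(m.shape,np.uint8);w[y0:y1,x0:x1]=(F.min(2)>140)[y0:y1,x0:x1]
    k,l,s,ce=cv2.connectedComponentsWithStats(w)
    for i in range(1,k):
        if s[i,4]>6:
            for z in (42,52,58):print(ce[i],s[i,4],z,ray(im,*ce[i],z)[:2])
E
```

```text
top [551.72271729 119.61750793] 56.437705993652344 1509
[233.5        155.86111111] 36 42 [618.60136237 138.23197143]
[233.5        155.86111111] 36 52 [616.44038978 137.30705131]
[233.5        155.86111111] 36 58 [615.14380622 136.75209924]
[244.34782609 189.02173913] 46 42 [556.46629576 116.14790407]
[244.34782609 189.02173913] 46 52 [555.02235616 115.47783207]
[244.34782609 189.02173913] 46 58 [554.1559924  115.07578888]
[240.64705882 195.21568627] 51 42 [544.73444522 122.65733294]
[240.64705882 195.21568627] 51 52 [543.4258901  121.91214273]
[240.64705882 195.21568627] 51 58 [542.64075703 121.4650286 ]
[263.25       204.66666667] 12 42 [528.04823374  80.392669  ]
[263.25       204.66666667] 12 52 [526.93223597  80.13520915]
[263.25       204.66666667] 12 58 [526.26263731  79.98073324]
scene [559.57049561 113.81300354] 61.919559478759766 739
[308.08823529 209.70588235] 34 42 [548.24773326 119.78661635]
[308.08823529 209.70588235] 34 52 [560.08017129 115.65241974]
[308.08823529 209.70588235] 34 58 [567.17963411 113.17190178]
[324.44444444 220.88888889] 18 42 [595.85356774 144.33203629]
[324.44444444 220.88888889] 18 52 [606.86614827 139.77512371]
[324.44444444 220.88888889] 18 58 [613.47369659 137.04097616]
[272.72131148 234.49180328] 61 42 [613.54128031  19.27799592]
[272.72131148 234.49180328] 61 52 [624.24924684  16.87473728]
[272.72131148 234.49180328] 61 58 [630.67402676  15.4327821 ]
```

```bash
cat > go.py <<'E'
import numpy as np
from scipy.spatial.transform import Rotation as R
from workcell import ctrl
def inc(targets):
    o=ctrl.get_obs();Rm=R.from_rotvec(o["orientation"]).as_matrix();p=o["ee_pos"]
    h0=np.degrees(np.arctan2(Rm[1,1],Rm[0,1]))
    print("pos",p.round(1),"yhead",round(h0,1),"F",o["ft_force"].round(2),"t",o["t"],"w",o["width"],"j6",o["qpos"][5])
    for t in targets:
        d=Rm.T@(np.array(t[:3])-p);print(t,d.round(1),"yaw",round(-(t[3]-h0),1))
E
python3 -c "
from go import *
inc([(451.5,133.4,150,-8)])"
```

```text
pos [276.7 560.3 222.5] yhead 63.7 F [ 0.58 -0.66  0.77] t 0.35 w 87.64837991589943 j6 -0.018991811433337148
(451.5, 133.4, 150, -8) [-345.8 -305.3   72.6] yaw 71.7
```

move_arm(increments=[255,-90,-80,0,10,255,-130,-115,0,20,255,-173,-153,0,30,255,-215,-190,0,40,255,-260,-230,0,50,255,-300,-265,20,60,255,-346,-305,40,70,255,-346,-305,72,71.7,255,-346,-305,72,71.7,255,-346,-305,72,71.7,255,-346,-305,72,71.7])

```text
t: 1.72
ee_pos: [452.4, 134.8, 151.8]
orientation: [2.368, 2.063, 0.003]
ft_force: [-0.3, -0.6, -0.2]
width: 0.7
```

```bash
cat >look.py <<'E'
import sys
from go import *
from h import *
def wpose(im,o):
    T=np.eye(4);T[:3,:3]=R.from_rotvec(o["orientation"]).as_matrix();T[:3,3]=o["ee_pos"];return T@im["mount"]
def shot(n):
    inc([]);o=ctrl.get_obs();im=ctrl.get_image("wrist");cv2.imwrite(f"pics/w{n}.png",im["frame"][:,:,::-1])
    im2=ctrl.get_image("top");c=im2["frame"][120:250,150:330,::-1];cv2.imwrite(f"pics/t{n}.png",cv2.resize(c,None,fx=4,fy=4,interpolation=cv2.INTER_CUBIC))
    return im,wpose(im,o)
if __name__=="__main__":shot(sys.argv[1])
E
python3 look.py 1
```

```text
pos [452.4 134.8 151.8] yhead -7.9 F [-0.35 -0.62 -0.23] t 1.725 w 0.6873757590549114 j6 0.40214955778549827
```

View pics/w1.png

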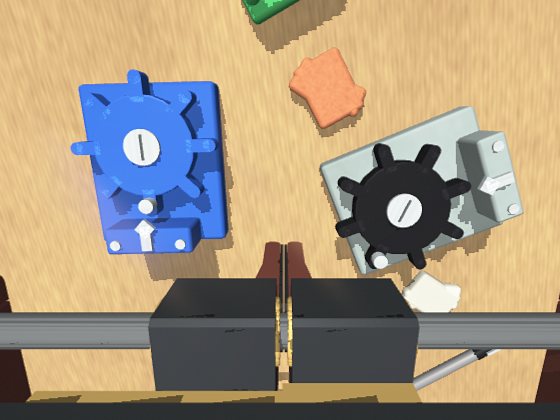

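View pics/t1.png

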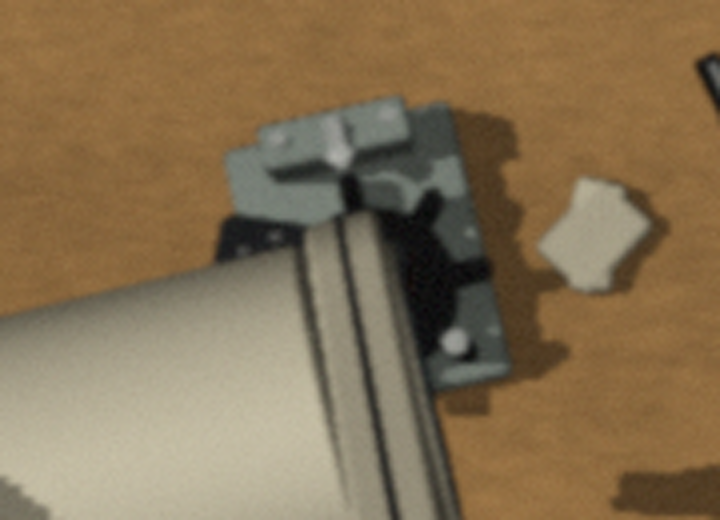

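```bash
python3 - <<'E'
from look import *
o=ctrl.get_obs();im=ctrl.get_image("wrist");P=wpose(im,o)
F=im["frame"].astype(int)
cv2.imwrite("pics/wz.png",cv2.resize(im["frame"][130:280,310:530,::-1],None,fx=3.6,fy=3.6,interpolation=cv2.INTER_CUBIC))
for b,z in(((380,190,425,235),42),((368,248,392,273),52),((475,170,515,200),58)):
    x0,y0,x1,y1=b;w=np.zeros(F.shape[:2],np.uint8);w[y0:y1,x0:x1]=(F.min(2)>175)[y0:y1,x0:x1]
    ys,xs=np.nonzero(w);c,r=cv2.minEnclosingCircle(np.c_[xs,ys].astype(np.float32))
    print(b,xs.mean(),ys.mean(),c,r,xs.min(),ray(im,*c,z,P),ray(im,xs.mean(),ys.mean(),z,P))
m=np.zeros(F.shape[:2],np.uint8);m[135:275,330:475]=(F.max(2)<70)[135:275,330:475]
k,l,s,ce=cv2.connectedComponentsWithStats(m);i=1+np.argmax(s[1:,4]);c,_=cv2.findContours((l==i).astype(np.uint8),0,cv2.CHAIN_APPROX_NONE)
Q=np.array([ray(im,u,v,42,P)[:2] for u,v in max(c,key=len)[:,0]],np.float32);print(cv2.minEnclosingCircle(Q))
print("tip",proj(im,o["ee_pos"],P))
E
```

```text
(380, 190, 425, 235) 404.3188405797101 209.9842995169082 (404.5384521484375, 210.23077392578125) 17.515932083129883 388 [550.30459811 118.84861973  42.        ] [550.13437942 119.08526612  42.        ]
(368, 248, 392, 273) 380.61333333333334 261.36 (381.1216125488281, 260.4459533691406) 7.742400646209717 374 [525.78736832  81.47475495  52.        ] [525.31762694  80.71522376  52.        ]
(475, 170, 515, 200) 499.9132075471698 184.27295597484277 (499.6536865234375, 184.9774627685547) 20.06121253967285 480 [617.88421025 133.89578248  58.        ] [618.06623177 134.42111826  58.        ]
((547.8592529296875, 120.7795639038086), 58.04804992675781)
tip (np.float64(285.5399995085972), np.float64(261.5774646983515))
```

View pics/wz.png

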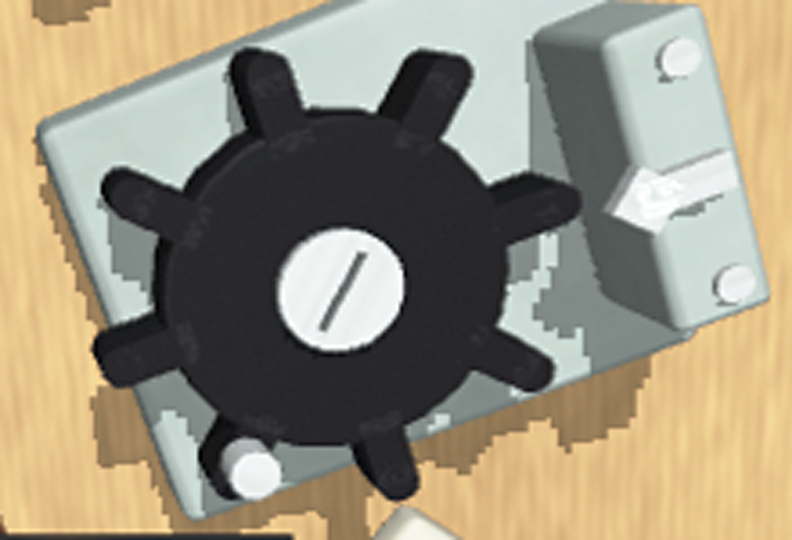

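```bash
cat >arc.py <<'E'
from go import *
import sys
C=np.array([550.4,119.2])
def pt(r,a,z,h=None):
    return (*(C+r*np.array([np.cos(np.radians(a)),np.sin(np.radians(a))])).round(2),z,a-180)
if __name__=="__main__":
    inc([pt(*map(float,s.split(","))) for s in sys.argv[1:]])
E
python3 arc.py 100,170.8,90 100,170.8,31 80,170.8,31 58,170.8,31
```

```text
pos [452.1 134.5 151.5] yhead -7.9 F [-0.77 -0.32  0.25] t 1.875 w 0.25878002318486965 j6 0.40207599494943574
(np.float64(451.69), np.float64(135.19), 90.0, -9.199999999999989) [ 0.6 -0.6 61.5] yaw 1.3
(np.float64(451.69), np.float64(135.19), 31.0, -9.199999999999989) [  0.6  -0.7 120.5] yaw 1.3
(np.float64(471.43), np.float64(131.99), 31.0, -9.199999999999989) [1.000e-01 1.930e+01 1.205e+02] yaw 1.3
(np.float64(493.15), np.float64(128.47), 31.0, -9.199999999999989) [ -0.4  41.3 120.5] yaw 1.3
```

move_arm(increments=[255,0.5,-0.5,30,1.3,255,0.5,-0.5,60,1.3,255,0.5,-0.5,90,1.3,255,0.5,-0.5,120,1.3,255,0.5,0,120.5,1.3,255,0.3,10,120.5,1.3,255,0.1,19,120.5,1.3,255,0.1,19,120.5,1.3,255,0.1,19,120.5,1.3])

```text
t: 3.0
ee_pos: [471.3, 132.0, 31.4]
orientation: [2.392, 2.035, 0.003]
ft_force: [0.7, 0.3, -0.8]
width: 0.5
```

```bash
python3 look.py 2; python3 arc.py 80,170.8,31 58,170.8,31
```

```text
pos [471.3 132.   31.4] yhead -9.2 F [ 0.74  0.27 -0.83] t 3.0 w 0.5366642779375067 j6 0.4098419243560983
pos [470.9 132.   31.2] yhead -9.2 F [-0.29  0.17 -0.81] t 3.1 w 0.3887229647538081 j6 0.409822766335045
(np.float64(471.43), np.float64(131.99), 31.0, -9.199999999999989) [0.1 0.5 0.2] yaw 0.0
(np.float64(493.15), np.float64(128.47), 31.0, -9.199999999999989) [ 0.1 22.5  0.2] yaw 0.0
```

View pics/w2.png

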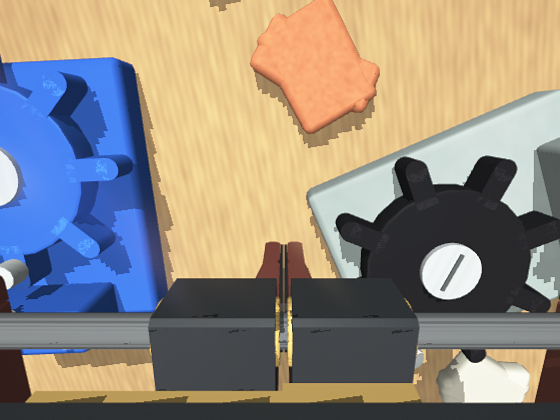

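```bash
python3 - <<'E'
from look import *
o=ctrl.get_obs();im=ctrl.get_image("wrist");P=wpose(im,o)
F=im["frame"].astype(int);w=np.zeros(F.shape[:2],np.uint8);w[235:305,415:490]=(F.min(2)>150)[235:305,415:490]
ys,xs=np.nonzero(w);c,r=cv2.minEnclosingCircle(np.c_[xs,ys].astype(np.float32));print(c,r,ray(im,*c,42,P))
for a in(135,90):
  q=[550.4+52*np.cos(np.radians(a+13.3)),119.2+52*np.sin(np.radians(a+13.3)),42];print(a,proj(im,q,P))
E
```

```text
(452.3382263183594, 271.58087158203125) 30.55253791809082 [550.42113391 118.43181557  42.        ]
135 (np.float64(355.17912597886533), np.float64(231.1691699052528))
90 (np.float64(421.5782144354694), np.float64(171.26664019015965))
```

```bash
python3 - <<'E'
from look import *
o=ctrl.get_obs();im=ctrl.get_image("wrist");P=wpose(im,o);G=im["frame"][:,:,::-1].copy()
G=cv2.resize(G[130:310,270:560],None,fx=2.7,fy=2.7)
def d(q,c):
    u,v=proj(im,q,P);cv2.circle(G,(int((u-270)*2.7),int((v-130)*2.7)),3,c,-1)
for a in range(0,360,45):
  for r in(40,57):d([550.4+r*np.cos(np.radians(a+13.3)),119+r*np.sin(np.radians(a+13.3)),42],(0,0,255))
cv2.imwrite("pics/chk.png",G)
E
```

```text
(no output)
```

View pics/chk.png

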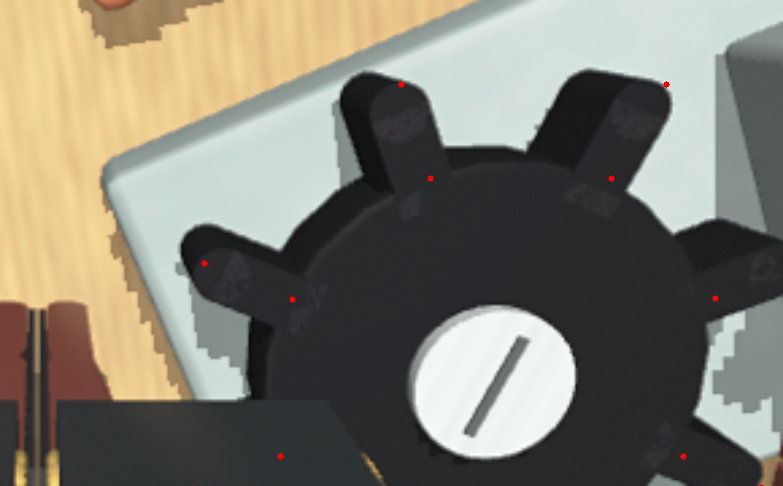

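move_arm(increments=[255,0,5,0,0,255,0,11,0,0,255,0,17,0,0,255,0,22.5,0,0,255,0,22.5,0,0,255,0,22.5,0,0])

```text
t: 3.95
ee_pos: [492.9, 128.3, 31.0]
orientation: [2.392, 2.036, 0.001]
ft_force: [0.1, 0.3, 0.6]
width: 0.8
```

```bash
python3 look.py 3; python3 arc.py 58,175.8,31 58,180.8,31 58,185.8,31 58,190.8,31 58,195.8,31 58,200.8,31 58,205.8,31 58,210.8,31 58,215.8,31
```

```text
pos [492.9 128.3  31. ] yhead -9.2 F [0.11 0.27 0.61] t 3.95 w 0.8426443861256402 j6 0.39216199108105665
pos [492.8 128.4  31. ] yhead -9.2 F [-0.27 -0.3   1.24] t 4.05 w 0.19822168384039474 j6 0.3921958943633451
(np.float64(492.56), np.float64(123.45), 31.0, -4.199999999999989) [-4.9  0.6  0. ] yaw -5.0
(np.float64(492.41), np.float64(118.39), 31.0, 0.8000000000000114) [-9.9  1.3  0. ] yaw -10.0
(np.float64(492.7), np.float64(113.34), 31.0, 5.800000000000011) [-14.9   2.3   0. ] yaw -15.0
(np.float64(493.43), np.float64(108.33), 31.0, 10.800000000000011) [-19.7   3.9   0. ] yaw -20.0
(np.float64(494.59), np.float64(103.41), 31.0, 15.800000000000011) [-24.4   5.8   0. ] yaw -25.0
(np.float64(496.18), np.float64(98.6), 31.0, 20.80000000000001) [-28.9   8.1   0. ] yaw -30.0
(np.float64(498.18), np.float64(93.96), 31.0, 25.80000000000001) [-33.1  10.9   0. ] yaw -35.0
(np.float64(500.58), np.float64(89.5), 31.0, 30.80000000000001) [-37.1  13.9   0. ] yaw -40.0
(np.float64(503.36), np.float64(85.27), 31.0, 35.80000000000001) [-40.9  17.4   0. ] yaw -45.0
```

View pics/w3.png

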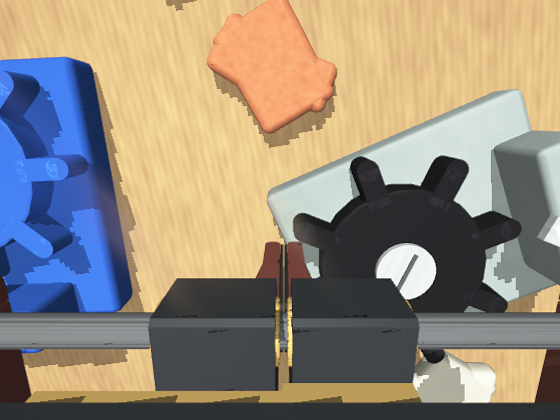

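move_arm(increments=[255,-4.9,0.6,0,-5,255,-9.9,1.3,0,-10,255,-14.9,2.3,0,-15,255,-19.7,3.9,0,-20,255,-24.4,5.8,0,-25,255,-28.9,8.1,0,-30,255,-33.1,10.9,0,-35,255,-37.1,13.9,0,-40,255,-40.9,17.4,0,-45,255,-40.9,17.4,0,-45,255,-40.9,17.4,0,-45])

```text
t: 5.42
ee_pos: [503.2, 85.3, 31.0]
orientation: [1.433, 2.795, 0.001]
ft_force: [-0.1, 0.6, 0.2]
width: 0.7
```

```bash
python3 look.py 4; python3 arc.py 58,220.8,31 58,225.8,31 58,230.8,31 58,235.8,31 58,240.8,31 58,245.8,31 58,250.8,31 58,255.8,31 58,260.8,31
```

```text
pos [503.2  85.3  31. ] yhead 35.7 F [-0.11  0.64  0.17] t 5.425 w 0.6895005191261742 j6 -0.4786758202082134
pos [503.2  85.4  31.1] yhead 35.8 F [0.34 0.6  0.26] t 5.525 w 0.18212561085226697 j6 -0.47931703890965693
(np.float64(506.49), np.float64(81.3), 31.0, 40.80000000000001) [-5.2  0.2  0.1] yaw -5.0
(np.float64(509.96), np.float64(77.62), 31.0, 45.80000000000001) [-10.2   0.9   0.1] yaw -10.0
(np.float64(513.74), np.float64(74.25), 31.0, 50.80000000000001) [-15.2   2.    0.1] yaw -15.0
(np.float64(517.8), np.float64(71.23), 31.0, 55.80000000000001) [-20.    3.5   0.1] yaw -20.0
(np.float64(522.1), np.float64(68.57), 31.0, 60.80000000000001) [-24.7   5.5   0.1] yaw -25.0
(np.float64(526.62), np.float64(66.3), 31.0, 65.80000000000001) [-29.1   7.8   0.1] yaw -30.0
(np.float64(531.33), np.float64(64.43), 31.0, 70.80000000000001) [-33.4  10.5   0.1] yaw -35.0
(np.float64(536.17), np.float64(62.97), 31.0, 75.80000000000001) [-37.4  13.6   0.1] yaw -40.0
(np.float64(541.13), np.float64(61.95), 31.0, 80.80000000000001) [-41.1  17.    0.1] yaw -45.0
```

View pics/w4.png

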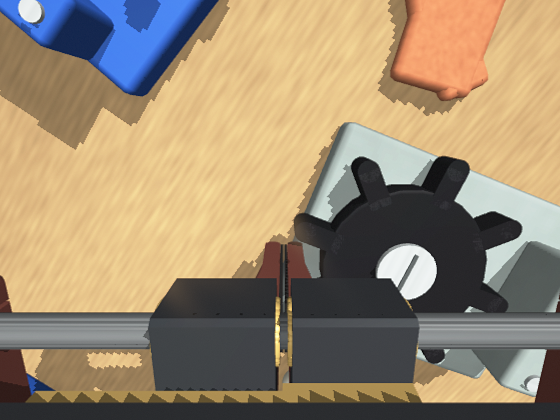

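View pics/t4.png

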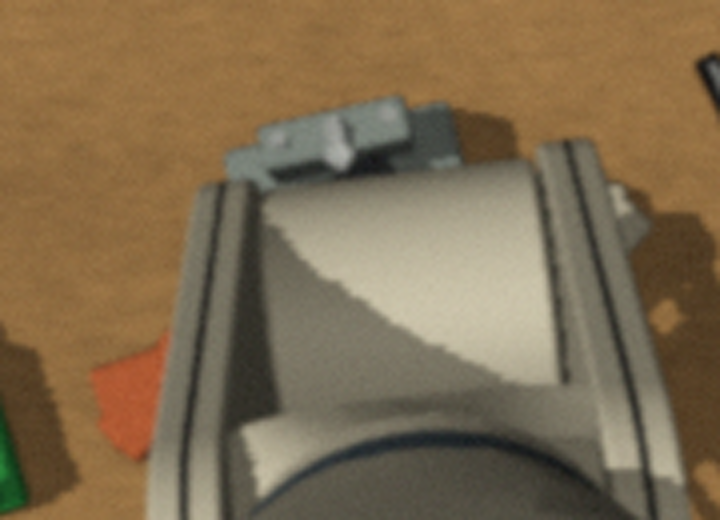

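The first click is done: the wheel turned with the tool (hub slot at the same image angle) and the block has not moved in the top view. Next click.

move_arm(increments=[255,-5.2,0.2,0,-5,255,-10.2,0.9,0,-10,255,-15.2,2,0,-15,255,-20,3.5,0,-20,255,-24.7,5.5,0,-25,255,-29.1,7.8,0,-30,255,-33.4,10.5,0,-35,255,-37.4,13.6,0,-40,255,-41.1,17,0,-45,255,-41.1,17,0,-45,255,-41.1,17,0,-45])

```text
t: 6.9
ee_pos: [540.8, 62.1, 31.0]
orientation: [0.256, 3.131, 0.0]
ft_force: [0.6, -1.0, -0.3]
width: 0.8
```

```bash
python3 look.py 5; python3 arc.py 58,265.8,31 58,270.8,31 58,275.8,31 58,280.8,31 58,285.8,31 58,290.8,31 58,295.8,31 58,300.8,31 58,305.8,31
```

```text
pos [540.8  62.1  31. ] yhead 80.7 F [ 0.57 -0.96 -0.3 ] t 6.9 w 0.7832570340475488 j6 -1.3153378755459784
pos [540.8  62.   31. ] yhead 80.7 F [ 0.82 -1.04  0.33] t 7.0 w 0.13320079645107333 j6 -1.3160821705888288
(np.float64(546.15), np.float64(61.36), 31.0, 85.80000000000001) [-5.4  0.2  0. ] yaw -5.1
(np.float64(551.21), np.float64(61.21), 31.0, 90.80000000000001) [-10.5   0.9   0. ] yaw -10.1
(np.float64(556.26), np.float64(61.5), 31.0, 95.80000000000001) [-15.4   2.    0. ] yaw -15.1
(np.float64(561.27), np.float64(62.23), 31.0, 100.80000000000001) [-20.2   3.5   0. ] yaw -20.1
(np.float64(566.19), np.float64(63.39), 31.0, 105.80000000000001) [-24.9   5.4   0. ] yaw -25.1
(np.float64(571.0), np.float64(64.98), 31.0, 110.80000000000001) [-29.4   7.8   0. ] yaw -30.1
(np.float64(575.64), np.float64(66.98), 31.0, 115.80000000000001) [-33.6  10.5   0. ] yaw -35.1
(np.float64(580.1), np.float64(69.38), 31.0, 120.80000000000001) [-37.6  13.6   0. ] yaw -40.1
(np.float64(584.33), np.float64(72.16), 31.0, 125.80000000000001) [-41.4  17.    0. ] yaw -45.1
```

View pics/w5.png

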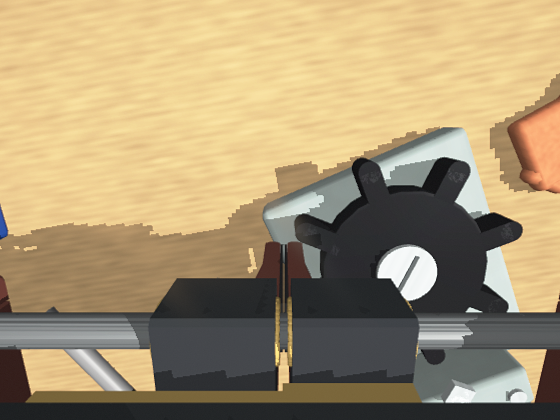

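View pics/t5.png

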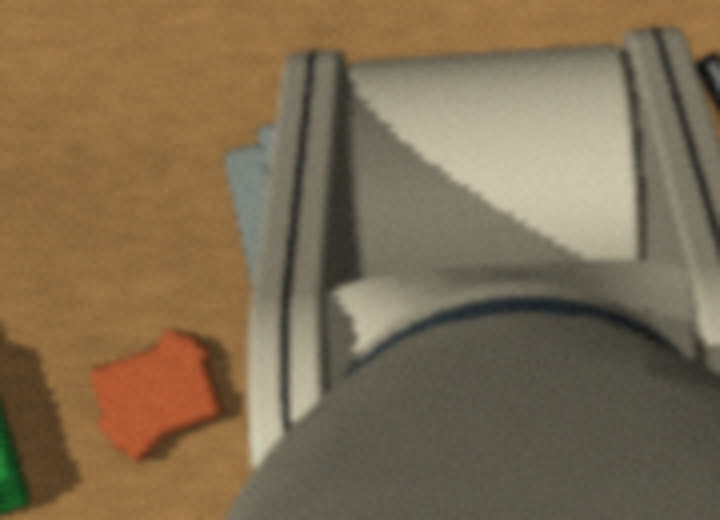

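The second click is done, with the same geometry. Last click.

move_arm(increments=[255,-5.4,0.2,0,-5,255,-10.5,0.9,0,-10,255,-15.4,2,0,-15,255,-20.2,3.5,0,-20,255,-24.9,5.4,0,-25,255,-29.4,7.8,0,-30,255,-33.6,10.5,0,-35,255,-37.6,13.6,0,-40,255,-41.4,17,0,-45,255,-41.4,17,0,-45,255,-41.4,17,0,-45])

```text
t: 8.38
ee_pos: [584.0, 72.1, 31.0]
orientation: [-0.96, 2.991, -0.0]
ft_force: [0.4, 0.1, -0.3]
width: 0.5
```

```bash
python3 look.py 6; python3 arc.py 62,305.8,31 80,305.8,31 80,305.8,100
```

```text
pos [584.   72.1  31. ] yhead 125.6 F [ 0.39  0.14 -0.26] t 8.375 w 0.5136324566432822 j6 -2.08930931634805
pos [584.   72.1  31. ] yhead 125.6 F [-0.27  0.1  -0.36] t 8.475 w 0.25245019533434027 j6 -2.0900039534124635
(np.float64(586.67), np.float64(68.91), 31.0, 125.80000000000001) [-0.3 -4.1  0. ] yaw -0.2
(np.float64(597.2), np.float64(54.31), 31.0, 125.80000000000001) [ -0.4 -22.1   0. ] yaw -0.2
(np.float64(597.2), np.float64(54.31), 100.0, 125.80000000000001) [ -0.4 -22.1 -69. ] yaw -0.2
```

View pics/w6.png

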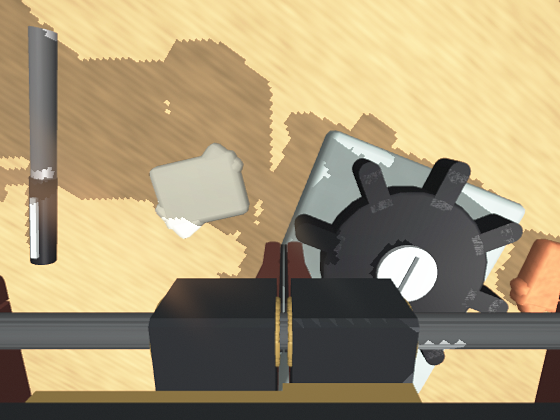

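Third click done. I retract radially, then lift clear.

move_arm(increments=[255,0,-5,0,0,255,0,-11,0,0,255,0,-17,0,0,255,0,-22,0,0,255,0,-22,-20,0,255,0,-22,-60,0,255,0,-22,-110,0,255,0,-22,-160,0,255,0,-22,-200,0,255,0,-22,-200,0])

```text
t: 9.72
ee_pos: [598.9, 54.4, 236.1]
orientation: [-0.959, 2.983, -0.003]
ft_force: [-0.2, 0.2, 0.3]
width: 0.4
```

```bash
python3 -c "
from go import *
inc([(450,-200,230,110),(420,-250,230,100)])"
```

```text
pos [598.9  54.4 236.1] yhead 125.6 F [-0.19  0.19  0.29] t 9.725 w 0.3887815285072547 j6 -2.121851520862317
(450, -200, 230, 110) [ 269.3 -120.     4.7] yaw 15.6
(420, -250, 230, 100) [ 322.8 -143.2    4.4] yaw 25.6
```

move_arm(increments=[255,45,-20,0,5,255,90,-40,0,10,255,140,-60,0,15,255,185,-80,0,20,255,230,-100,0,25,255,275,-120,0,26,255,322,-143,0,26,255,322,-143,0,26,255,322,-143,0,26])

```text
t: 10.85
ee_pos: [420.1, -248.9, 234.0]
orientation: [-0.262, 3.123, 0.001]
ft_force: [-0.5, 0.6, 0.4]
width: 0.6
```

```bash
python3 look.py 7; python3 - <<'E'
from workcell import ctrl
from h import *
im=ctrl.get_image("top");cv2.imwrite("pics/top7.png",im["frame"][:,:,::-1]);s=ctrl.get_image("scene")
c=s["frame"][150:270,210:410,::-1];cv2.imwrite("pics/sc7.png",cv2.resize(c,None,fx=4,fy=4,interpolation=cv2.INTER_CUBIC))
E
```

```text
pos [ 420.1 -248.9  234. ] yhead 99.6 F [-0.5   0.63  0.37] t 10.85 w 0.6403410677917214 j6 -2.3039100806565687
```

View pics/t7.png

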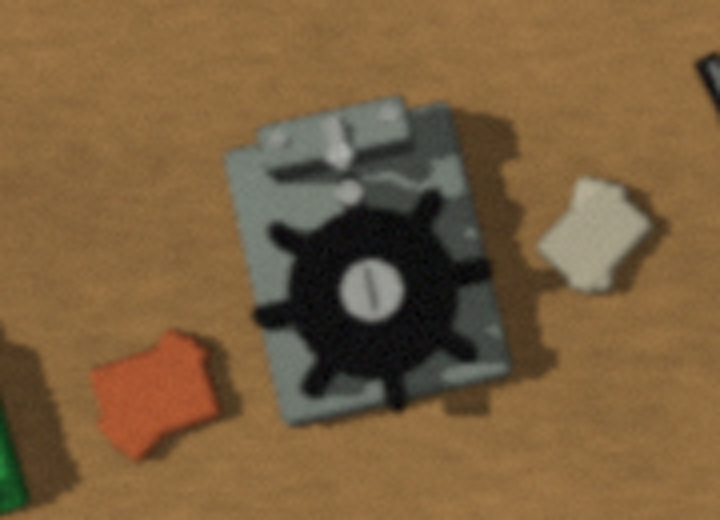

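View pics/sc7.png

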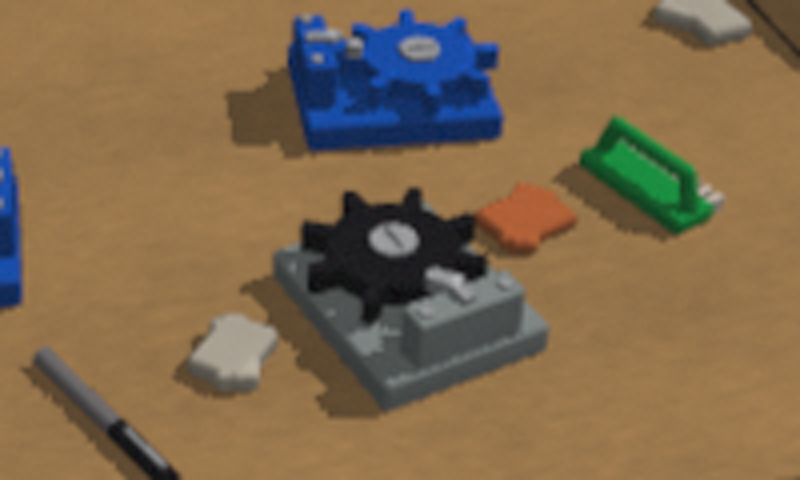

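The stud, at (348,190) in the enlarged top view, sits at the pointer tip (340,155). The counter and everything around it look unmoved, so I hand in.

```bash
python3 -c "
from workcell import ctrl
print(ctrl.close_job())"
```

```text
the job is handed in; nothing more can be done
None
```

The tally counter is back at its start: the arm with the raised stud rests at the pointer, and I have handed the job in. It started three clicks short. I put the closed fingertips into a gap between two arms and pushed the wheel round counter-clockwise, one click at a time. I looked after each click, then backed the fingers out sideways and lifted clear.

- **Wheel:** the last top and scene pictures show the stud at the arrow tip and the wheel seated on its click. It did not run past.
- **Surroundings:** the counter and both sherds show no visible movement in the before and after pictures. The same goes for the brush and pen, as far as the pictures show them; I compared by eye and did not measure.
- **Force and time:** the force readings taken between moves stayed within about 1.3 N, with no check while the wheel was being pushed. The job took about 11 s of the 51 s allowed.
- **Disagreements:** the views differed by about 1–2 mm on the wheel's axis and 1–2° on the counter's heading. Two rough outline fits of the whole wheel were further off, up to about 10 mm, so I did not use them. The clearance in the gap covered the 1–2 mm difference. No check failed.

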